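Press home the specimen jar lids

TASK

Before the specimen jars on the science bench go back in the cupboard, press the raised push-on lids of the two round jars, the wide squat one and the tall slim one, straight down until each is fully home on its shoulder. Leave the square tub and its raised lid alone, as its specimens are still drying; the jars stay standing about where they are.

Things in the scene. Friction and masses are not known exactly. Their poses are not given: they have to be found in the camera images.
- squat_jar_lid_top (a point): Centre of the lid's top, wide squat round jar: clear, 104 mm wide, loose on the bench, 0.5 kg, shells inside. White flat push-on lid 96 mm wide, 22 tall, raised 10-16 mm at the start: clear neck and dark seal show below it. Slides straight down at about 5 N, no spring, stays where left, stops firmly on the shoulder; top then 85 mm above the bench (z=0). z up.
- tall_jar_lid_top (a point): Centre of the lid's top, tall slim round jar: clear, 64 mm wide, loose on the bench, 0.5 kg, cork inside. White flat push-on lid 60 mm wide, 22 tall, raised 10-16 mm at the start: clear neck and dark seal show below it. Slides straight down at about 5 N, no spring, stays where left, stops firmly on the shoulder; top then 115 mm above the bench (z=0). z up.
- square_tub_lid_top (a point): Centre of the lid's top, square tub (leave alone): clear, 96 x 96 mm, loose, 0.55 kg; white square push-on lid 94 x 94 x 22 mm, raised 12-16 mm, top 107-111 mm above the bench. z up, x and y along its sides. The three stand in a row across the bench in any order, centres 160 mm or more apart; clutter near them is under 90 mm tall.
There are look-alikes about, which are no part of the job. What is shaped like the part that bears squat_jar_lid_top but green, purple or turquoise is not meant.

How it is judged:
At the end, for the whole second after the job is handed in: Squat and tall jar lids fully home (lid top within 3 mm of 85 and 115 mm above the bench), both jars upright within 6 degrees and within 50 mm of where they stood; square tub upright, within 30 mm of where it stood, its lid top still over 103 mm above the bench (height (world z) of squat_jar_lid_top between 0.08 and 0.088 m and angle between each of squat_jar_lid_top, tall_jar_lid_top, square_tub_lid_top's own z axis and vertical below 0.1 rad and distance of each of squat_jar_lid_top, tall_jar_lid_top from where it was at the start of the episode below 0.05 m and height (world z) of tall_jar_lid_top between 0.11 and 0.118 m and height (world z) of square_tub_lid_top above 0.103 m and distance of square_tub_lid_top from where it was at the start of the episode below 0.03 m); the robot touches nothing.
It fails at once if the square tub's lid is pushed down or the tub knocked away (height (world z) of square_tub_lid_top below 0.103 m or distance of square_tub_lid_top from where it was at the start of the episode above 0.03 m).
It also fails if it takes over 35 s, if anything falls off the work surface, if the arm or the gripper's body presses on something with over 40 N, if the wrist force passes 120 N, or if a joint passes its speed limit or range.

ROBOT

A 6-joint arm with a two-finger parallel gripper is mounted at the origin on the work surface. World frame = base frame: x ahead of the robot, y to its left, z up, the work surface at z = 0. Lengths are in m, angles in rad, forces in N, time in s.
With the tool pointing down it reaches from about 0.35 to 0.775 m from the base axis. Payload 5.5 kg.
Tool frame: the origin (TCP) lies at the very end of the fingers, on their centre line; the grasp point (between the pads) lies env.hold_point_z behind it (env.hold_point_z is the distance from the TCP to the grasp point, in m); z points along the fingers, y is the line along which they close (so a half turn about z gives the same grasp; the last joint's range is limited). The gripper opens to 85 mm and grips with 20 to 120 N. Pads are 22 mm wide; open, the fingers measure 114 mm over their backs; the gripper's body (76 mm by 85 mm) begins 54 mm behind the grasp point. The pads swing forward as they close: fully open they stand 13 mm farther back than shut.
Start: joints at [-0.14, 0.313, 0.046, 1.304, 0, 1.431], TCP at [0.575, -0, 0.231] pointing down, gripper open.
Joint ranges: [-2.76, 2.76], [-0.86, 1.69], [-1.03, 1.26], [-2.2, 2.34], [-1.47, 1.5], [-3.14, 3.14]. Speed limits (rad/s): [2.57, 2.57, 3.14, 3.14, 3.14, 3.14].

INTERFACE

Orientations are given as a unit quaternion [w, x, y, z].
In Python, from workcell import env gives the robot as it stands.
- The arm moves only by the tool carry_out, never from a script. Its argument "steps" is a list of rows, each a list of 3 entries, a list of its own where there are three numbers: the turn, a rotation vector about the tool's x, y, z in degrees, then the shift along the tool's x, y, z in cm, then the closure in counts, from 0 (fully open) to 255 (shut). A call has exactly 8 rows; each row is the pose to reach, as a shift and turn from the pose commanded when the call began, along the tool's axes at that moment; what a row does not reach only later rows make up. A row lasts 1/8 s, in which the tool goes at most 62.5 mm and 10.7 degrees, less where a joint would pass 70% of its speed; a pose out of reach is approached as far as the arm can. A call with a gripper value outside its range is refused whole. The fingers move at their own pace and stop on an object; "force" is the grip in N (left out, the last holds). Time passes only in rows, so rows that repeat a pose let the fingers close, or fill a call up. It gives the time, the measured TCP pose, the force, the opening and the grip force at its end, in the units of the state.
- env.get_state(): the state, without advancing time (a new reading comes with each control period).
- env.read_camera(name): name is "scene" or "side" or "wrist"; returns (picture, depth): 400x640x3 uint8, red, green, blue; 400x640 float32, m along the optical axis (not along the pixel's ray), 0 where there is no reading.
- env.get_calibration(name): a dict with "fx", "fy", "cx", "cy" (pixels), "D" ([k1, k2, p1, p2, k3] as OpenCV has them; the pictures are not rectified), "origin" and "orientation" of the camera in the world. Camera axes: x right, y up, looking along -z (the intrinsics and any distortion apply to the point x, -y, -z); pixel columns grow to the right and rows downward; lengths in m; the calibration is good to about 2 mm. A picture is of the moment at which its call begins: read the wrist's pose just before it. get_calibration takes no time and is no camera call; for the wrist camera it gives the pose at the moment of the call.
- env.hand_in(): hands the job in; it is judged then, once.
The state is a dict: "clock": time; "joint_pos": joint angles; "qvel": joint speeds; "tau": joint torques, N m; "tcp_pos": TCP position; "orientation": TCP orientation; "wrist_force": force on the tool from outside, world axes, zero at the start; "ft_torque": the same for the moment, N m; "finger_gap": finger opening in m; "grip_force": force on a finger pad.
Only numpy, scipy, OpenCV 4.12 (cv2) and the standard library are available. Lean on these libraries where they do the work, as an engineer would, in place of code of your own. Each camera call takes 0.05 s, during which the arm holds its last target. There are 200 camera calls.

## Working session

There is one attempt and no reset: what is moved stays moved. The work goes in short steps, Python scripts to look and compute and a tool call to move; the robot and the scene stay as the last step left them, time stands still between calls to the robot, and variables do not carry over. Pictures are saved under pics/ and viewed, at most 10 in all, crops included, and the job is handed in when it is done.

Besides the shell and the picture viewer there is one more tool, called after "Emit:" by a JSON object that holds its "fn" and its "kwargs", one argument or row to a line. carry_out: Moves the arm, as the interface text tells. Its arguments: {"type":"object","properties":{"steps":{"type":"array","items":{"type":"array"}},"force":{"type":"number"}},"required":["steps"]}

```bash
mkdir -p pics; cat > h.py <<'E'
import numpy as np, cv2
from scipy.spatial.transform import Rotation as R
from workcell import env
def cloud(name):
    c=env.get_calibration(name); im,d=env.read_camera(name)
    K=np.array([[c['fx'],0,c['cx']],[0,c['fy'],c['cy']],[0,0,1]])
    v,u=np.mgrid[0:400,0:640]
    p=cv2.undistortPoints(np.stack([u,v],-1).reshape(-1,1,2).astype(float),K,np.array(c['D'],float)).reshape(400,640,2)
    P=np.stack([p[...,0]*d,-p[...,1]*d,-d],-1)
    q=c['orientation']; r=R.from_quat([q[1],q[2],q[3],q[0]])
    W=(r.apply(P.reshape(-1,3))+c['origin']).reshape(400,640,3); W[d==0]=np.nan
    return im,W
E
python3 - <<'E'
from h import *
for n in ('scene','side'):
    im,W=cloud(n); cv2.imwrite(f'pics/{n}.png',im[...,::-1]); np.save(n+'.npy',W)
    m=(im.min(-1)>150)&(np.ptp(im.astype(int),axis=-1)<40)&(W[...,2]>.075)&(W[...,2]<.16)
    k,l,s,c=cv2.connectedComponentsWithStats(m.astype(np.uint8))
    for i in range(1,k):
        if s[i,4]>60: print(n,c[i].round(),s[i],np.nanpercentile(W[l==i],[2,50,98],axis=0).round(3).tolist())
print(env.get_state(),env.hold_point_z)
E
```

```text
scene [372. 156.] [351 139  43  35 939] [[0.428, 0.149, 0.104], [0.473, 0.193, 0.108], [0.518, 0.238, 0.113]]
scene [331. 217.] [313 201  36  33 815] [[0.538, -0.025, 0.096], [0.583, 0.009, 0.101], [0.622, 0.048, 0.105]]
scene [227. 217.] [216 207  23  21 376] [[0.448, -0.254, 0.125], [0.474, -0.228, 0.129], [0.499, -0.203, 0.134]]
side [279. 159.] [258 147  44  24 838] [[0.423, 0.144, 0.107], [0.468, 0.187, 0.11], [0.516, 0.235, 0.112]]
side [352. 195.] [330 183  46  25 834] [[0.534, -0.029, 0.1], [0.578, 0.006, 0.102], [0.621, 0.048, 0.104]]
side [349. 272.] [332 259  36  26 708] [[0.445, -0.258, 0.129], [0.471, -0.232, 0.131], [0.498, -0.205, 0.133]]
{'clock': 0.1, 'joint_pos': array([-1.39603891e-01,  3.13929576e-01,  4.50644833e-02,  1.30355139e+00,
        7.88694450e-06,  1.43116631e+00]), 'qvel': array([ 0.00026798, -0.00278935,  0.00468557,  0.00065863, -0.00051851,
       -0.00132777]), 'tau': array([ 3.58776997e-03, -4.81727242e+01,  2.99244744e+01,  1.27543980e-02,
       -1.12281841e-04,  1.60051752e-05]), 'tcp_pos': array([5.74552675e-01, 5.33821768e-05, 2.30484083e-01]), 'orientation': array([-6.49326778e-04,  7.07097316e-01,  7.07115782e-01, -4.84374585e-04]), 'wrist_force': array([0.671383  , 0.3787267 , 1.09493729]), 'ft_torque': array([-6.67384784e-05,  9.10876945e-03,  3.06827902e-03]), 'grip_force': 0.0, 'finger_gap': 0.08561449957467189} 0.0187
```

View pics/scene.png

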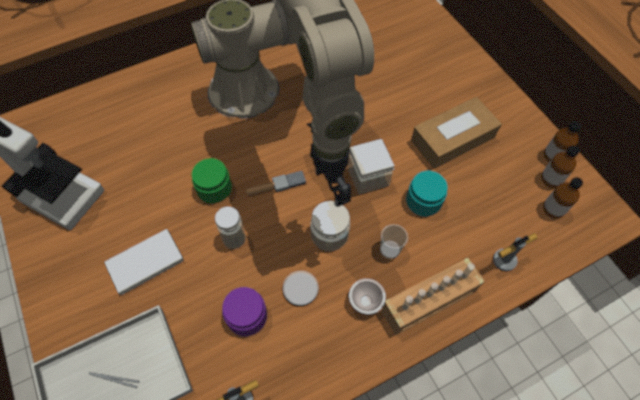

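View pics/side.png

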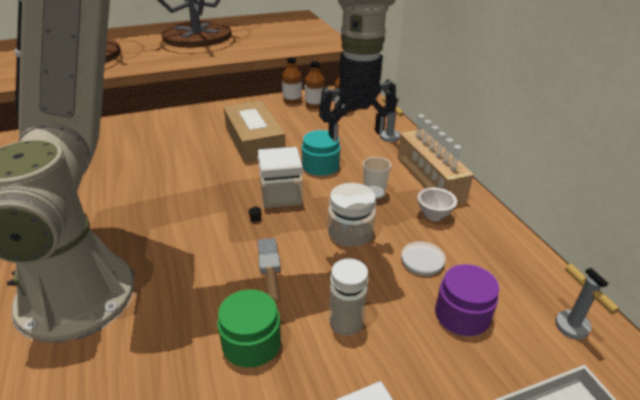

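Candidates in the scene picture:
- **White lids:** squat jar (331,217), tall slim jar (228,217) and square tub (371,156).
- **Coloured look-alikes:** green (211,180), purple (244,310) and turquoise (427,193). These are excluded by colour.
- **Other:** a loose flat white disc at (300,288), which is not a jar.

The two white round ones fit the description. I'll confirm in one enlarged crop.

```bash
python3 - <<'E'
from h import *
im=cv2.imread('pics/side.png')[130:350,230:450]; cv2.imwrite('pics/crop.png',cv2.resize(im,None,fx=2.7,fy=2.7,interpolation=cv2.INTER_CUBIC))
im,W=cloud('wrist')
m=(W[...,2]>.09)&(W[...,2]<.12)&(im.min(-1)>130)
k,l,s,c=cv2.connectedComponentsWithStats(m.astype(np.uint8))
for i in range(1,k):
    if s[i,4]>300: print(s[i],np.nanpercentile(W[l==i],[1,50,99],axis=0).round(3).tolist())
cv2.imwrite('pics/wrist.png',im[...,::-1])
E
```

```text
[138   0  93  18 876] [[0.445, 0.138, 0.105], [0.488, 0.145, 0.108], [0.508, 0.149, 0.109]]
[ 268  130  106  105 8629] [[0.533, -0.037, 0.099], [0.577, 0.008, 0.101], [0.621, 0.051, 0.102]]
```

View pics/crop.png

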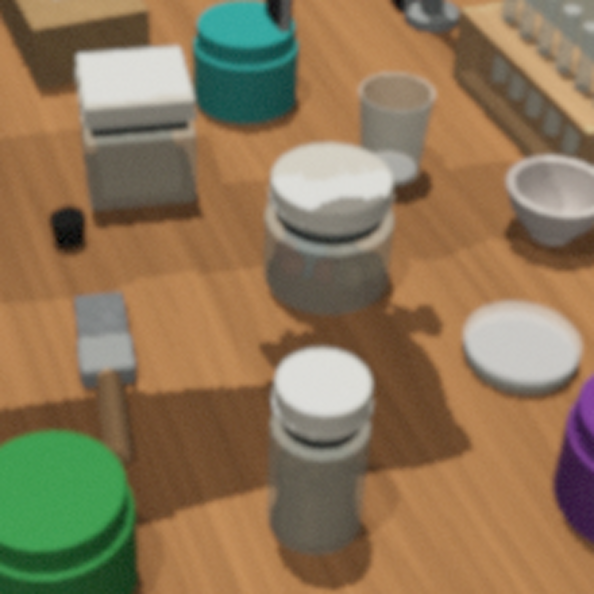

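View pics/wrist.png

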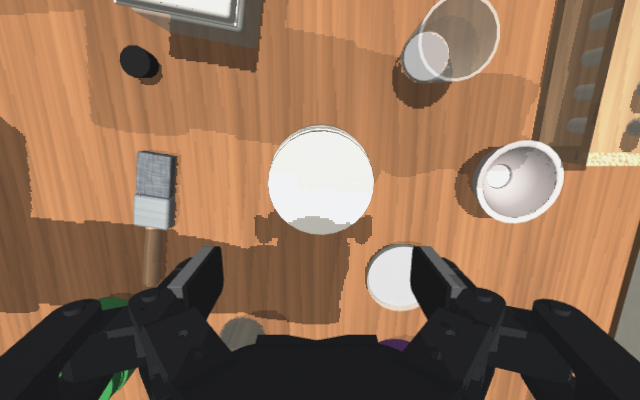

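The crop shows the two white round lids, each raised with clear neck and dark seal below: squat at crop (331,190), tall at (323,390). The square tub is at (135,80). The wrist view shows the squat lid at (321,182), centre about (0.577, 0.008, 0.101). I'll close the fingers and go down to just above it.

Emit:
{"fn": "carry_out", "kwargs": {
  "steps": [
    [[0,0,0],[0.4,0.1,3],255],
    [[0,0,0],[0.8,0.25,7],255],
    [[0,0,0],[0.8,0.25,10],255],
    [[0,0,0],[0.8,0.25,11.5],255],
    [[0,0,0],[0.8,0.25,11.5],255],
    [[0,0,0],[0.8,0.25,11.5],255],
    [[0,0,0],[0.8,0.25,11.5],255],
    [[0,0,0],[0.8,0.25,11.5],255]
  ],
  "force": 40
}}

```text
clock: 1.15
tcp_pos: [0.5782, 0.0079, 0.1173]
orientation: [0.001, 0.707, 0.707, 0.001]
wrist_force: [0.2, -0.2, 0.1]
finger_gap: -0.0001
grip_force: 0.0
```

Emit:
{"fn": "carry_out", "kwargs": {
  "steps": [
    [[0,0,0],[0,0,1.2],255],
    [[0,0,0],[0,0,1.6],255],
    [[0,0,0],[0,0,2.0],255],
    [[0,0,0],[0,0,2.4],255],
    [[0,0,0],[0,0,2.7],255],
    [[0,0,0],[0,0,3.0],255],
    [[0,0,0],[0,0,3.2],255],
    [[0,0,0],[0,0,3.2],255]
  ]
}}

```text
clock: 2.15
tcp_pos: [0.5772, 0.008, 0.085]
orientation: [-0.0, 0.707, 0.707, -0.0]
wrist_force: [-4.9, 0.1, 10.1]
finger_gap: 0.0001
grip_force: 4.9
```

Emit:
{"fn": "carry_out", "kwargs": {
  "steps": [
    [[0,0,0],[0,0,0.1],255],
    [[0,0,0],[0,0,0.2],255],
    [[0,0,0],[0,0,0.2],255],
    [[0,0,0],[0,0,0.2],255],
    [[0,0,0],[0,0,0.2],255],
    [[0,0,0],[0,0,0.2],255],
    [[0,0,0],[0,0,0.2],255],
    [[0,0,0],[0,0,0.2],255]
  ]
}}

```text
clock: 3.15
tcp_pos: [0.5773, 0.008, 0.0849]
orientation: [0.001, 0.707, 0.707, 0.0]
wrist_force: [-9.8, 0.1, 21.7]
finger_gap: 0.0001
grip_force: 10.7
```

Firmly stopped at 0.085 m. Now lift and go above the tall jar.

Emit:
{"fn": "carry_out", "kwargs": {
  "steps": [
    [[0,0,0],[0,0,-2],255],
    [[0,0,0],[0,0,-6],255],
    [[0,0,0],[0,0,-10],255],
    [[0,0,0],[-5,-2.2,-12],255],
    [[0,0,0],[-10,-4.4,-12],255],
    [[0,0,0],[-15,-6.6,-12],255],
    [[0,0,0],[-20,-8.8,-12],255],
    [[0,0,0],[-23.9,-10.5,-12],255]
  ]
}}

```text
clock: 4.15
tcp_pos: [0.4719, -0.2331, 0.2019]
orientation: [0.0, 0.707, 0.707, 0.0]
wrist_force: [1.0, -0.0, 0.0]
finger_gap: -0.0
grip_force: 0.0
```

```bash
python3 - <<'E'
from h import *
print(env.get_state()['tcp_pos'])
for n in ('wrist','side','scene'):
    im,W=cloud(n)
    m=(W[...,2]>.07)&(W[...,2]<.145)&(im.min(-1)>130)&(np.ptp(im.astype(int),axis=-1)<40)
    k,l,s,c=cv2.connectedComponentsWithStats(m.astype(np.uint8))
    for i in range(1,k):
        if s[i,4]>150: print(n,s[i],np.nanpercentile(W[l==i],[1,50,99],axis=0).round(3).tolist())
E
```

```text
[ 0.47187809 -0.23306356  0.20189833]
wrist [ 275  158   81   83 5201] [[0.443, -0.253, 0.093], [0.47, -0.226, 0.13], [0.497, -0.201, 0.131]]
side [239 109  28  21 362] [[0.446, 0.426, 0.071], [0.471, 0.482, 0.074], [0.499, 0.548, 0.077]]
side [258 147  44  25 886] [[0.42, 0.139, 0.098], [0.468, 0.185, 0.109], [0.518, 0.238, 0.112]]
side [331 259  37  41 865] [[0.442, -0.259, 0.093], [0.469, -0.235, 0.13], [0.499, -0.204, 0.133]]
scene [438 111  42  28 494] [[0.447, 0.429, 0.07], [0.474, 0.489, 0.073], [0.499, 0.548, 0.079]]
scene [351 139  43  36 981] [[0.424, 0.144, 0.103], [0.474, 0.192, 0.108], [0.521, 0.241, 0.114]]
scene [312 204  37  33 966] [[0.535, -0.036, 0.079], [0.581, 0.007, 0.085], [0.625, 0.05, 0.09]]
scene [217 207  22  21 334] [[0.446, -0.247, 0.123], [0.475, -0.225, 0.129], [0.501, -0.201, 0.134]]
```

Emit:
{"fn": "carry_out", "kwargs": {
  "steps": [
    [[0,0,0],[0.3,0,3.5],255],
    [[0,0,0],[0.3,0,6.0],255],
    [[0,0,0],[0.3,0,6.8],255],
    [[0,0,0],[0.3,0,7.2],255],
    [[0,0,0],[0.3,0,7.6],255],
    [[0,0,0],[0.3,0,8.0],255],
    [[0,0,0],[0.3,0,8.4],255],
    [[0,0,0],[0.3,0,8.7],255]
  ]
}}

```text
clock: 5.3
tcp_pos: [0.4732, -0.228, 0.1164]
orientation: [0.001, 0.707, 0.707, 0.001]
wrist_force: [-1.3, 2.5, 5.2]
finger_gap: -0.0002
grip_force: 2.5
```

Emit:
{"fn": "carry_out", "kwargs": {
  "steps": [
    [[0,0,0],[0,0,0.1],255],
    [[0,0,0],[0,0,0.2],255],
    [[0,0,0],[0,0,0.2],255],
    [[0,0,0],[0,0,0.2],255],
    [[0,0,0],[0,0,0.2],255],
    [[0,0,0],[0,0,0.2],255],
    [[0,0,0],[0,0,0.2],255],
    [[0,0,0],[0,0,0.2],255]
  ]
}}

```text
clock: 6.3
tcp_pos: [0.4734, -0.2281, 0.115]
orientation: [0.001, 0.707, 0.707, 0.001]
wrist_force: [-1.6, 4.5, 12.0]
finger_gap: 0.0001
grip_force: 5.8
```

Home at 0.115 m. Press once more by 2 mm to be sure, then lift clear and check.

Emit:
{"fn": "carry_out", "kwargs": {
  "steps": [
    [[0,0,0],[0,0,0.1],255],
    [[0,0,0],[0,0,0.2],255],
    [[0,0,0],[0,0,0.2],255],
    [[0,0,0],[0,0,-0.5],255],
    [[0,0,0],[0,0,-3],255],
    [[0,0,0],[0,0,-7],255],
    [[0,0,0],[0,0,-12],255],
    [[0,0,0],[0,0,-12],255]
  ]
}}

```text
clock: 7.3
tcp_pos: [0.4747, -0.2298, 0.2374]
orientation: [0.004, 0.707, 0.707, 0.0]
wrist_force: [0.4, -0.7, -0.1]
finger_gap: -0.0002
grip_force: 0.0
```

```bash
python3 - <<'E'
from h import *
for n in ('wrist','side','scene'):
    im,W=cloud(n)
    if n=='side': cv2.imwrite('pics/side2.png',im[...,::-1])
    m=(W[...,2]>.075)&(W[...,2]<.145)&(im.min(-1)>150)&(np.ptp(im.astype(int),axis=-1)<40)
    k,l,s,c=cv2.connectedComponentsWithStats(m.astype(np.uint8))
    for i in range(1,k):
        if s[i,4]>150: print(n,s[i],np.nanpercentile(W[l==i],[1,50,99],axis=0).round(3).tolist())
E
```

```text
wrist [ 279  155   67   69 3667] [[0.443, -0.257, 0.097], [0.471, -0.227, 0.115], [0.499, -0.201, 0.117]]
side [258 147  44  24 849] [[0.421, 0.14, 0.106], [0.469, 0.186, 0.11], [0.518, 0.238, 0.112]]
side [332 266  35  24 639] [[0.444, -0.253, 0.114], [0.471, -0.23, 0.116], [0.499, -0.204, 0.118]]
scene [352 139  42  35 945] [[0.427, 0.146, 0.103], [0.473, 0.193, 0.108], [0.52, 0.24, 0.113]]
scene [312 204  37  33 938] [[0.536, -0.036, 0.08], [0.581, 0.007, 0.085], [0.624, 0.051, 0.09]]
scene [218 210  21  20 324] [[0.446, -0.249, 0.109], [0.474, -0.226, 0.114], [0.5, -0.202, 0.119]]
```

View pics/side2.png

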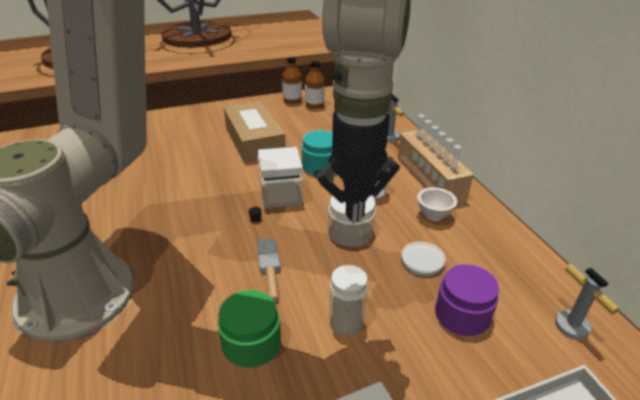

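Both round lids are seated: tall at (349,278), squat at (352,212), with no neck showing. The tub lid at (280,160) is still raised with its dark seal visible, and the arm is clear.

```bash
python3 -c "
from workcell import env
print(env.hand_in())"
```

```text
the job is handed in; nothing more can be done
None
```

Both round jar lids are pressed fully home (squat lid top at about 85 mm, tall at about 115 mm), the square tub and its raised lid were left untouched, and the job is handed in; the hand-in gave no verdict.

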